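Tip the spacer rings out of the blue pail

TASK

Empty the blue parts pail into the tray under it: first swing its bail (the wire handle with the wooden grip) from the back right over to the front, the pouring side away from the black handle, where it lies level over the open tray, then take the black handle at the pail's bottom rim and tip the pail forward until both steel spacer rings have slid out into the tray. Let the pail back upright, with the bail still at the front, and let go; leave the red pail alone.

Things in the scene. Friction and masses are not known exactly. Their poses are not given: they have to be found in the camera images.
- blue_axis (a point): Middle of the blue pail's tipping axis, fixed on its stand, 160 mm above the table. x points level to the front (pouring side, roughly to the robot's left), y along the axis, z up. Pail: rim 108 mm across at z = +12 mm, bottom 86 mm across at z = -70, wall 4. It hangs between two grey posts 26 x 8 mm at y = +-79 mm, up to z = +14.
- blue_tray (a point): Centre of the inner floor of the steel tray at the foot of the blue pail's stand, 4 mm above the table, 45 mm in front of the tipping axis. The tray is 220 mm long (x, front to back), 150 mm wide (y), walls 40 mm high and 4 mm thick; it is fixed. An identical stand with a red pail stands beside it.
- blue_pail (a joint): Tipping angle of the blue pail about the y axis of blue_axis, rad: 0 upright (a stop), growing as the mouth goes down to the front (+x) and the bottom rises at the back; stop at 2.5. It turns easily (0.2 N m) and falls back upright by its own weight when let go. The rings slide out by about 2.4.
- blue_bail (a joint): Angle of the blue pail's bail relative to the pail, rad, about the same axis: 0 lying level to the back (-x), 1.57 straight up, 3.14 (stop) lying level to the front (+x). Friction (0.06 N m) holds it wherever it is left. It starts near the back, above the black handle and in the way of it.
- blue_bail_grip (a point): Centre of the bail's round wooden grip, 16 mm diameter, 64 mm long along the tipping axis, which swings in a circle of 105 mm radius about the tipping axis.
- blue_tip_grip (a point): Centre of the black handle on the blue pail's bottom rim: a bar 44 mm long (pointing out to the back), 14 mm wide across (along the tipping axis), 12 mm thick. With the pail upright it lies at x = -115, y = 0, z = -45 mm of blue_axis, so it swings up and over in a circle of 123 mm radius.
- ring_a_center (a point): Centre of a grey steel spacer ring, 55 mm across, 12 mm high, bore 30 mm; lies in the blue pail at first.
- ring_b_center (a point): Centre of a second steel spacer ring, 50 mm across, 10 mm high, bore 30 mm; lies on the first.
- red_bail_grip (a point): Centre of the wooden grip of the bail of the red pail, which is the same as the blue one and is to be left alone.

How it is judged (in metres and radians):
On the way, in this order (a step that is already met when the one before it is completed fails the run):
1. the bail of the blue pail is swung over to the front while the pail is still upright (value of joint blue_bail above 2.6 rad and value of joint blue_pail below 0.35 rad), for 0.1 s.
2. the blue pail is tipped over past 90 degrees (value of joint blue_pail above 1.6 rad), for 0.1 s.
At the end, for the whole second after the job is handed in: Both rings lie in the blue pail's tray (inside its walls, centres less than 50 mm above the table), the blue pail is upright again within 10 degrees and at rest, and its bail is at the front (more than 2.4 rad) (x of ring_a_center in the frame of blue_axis between -0.065 and 0.155 m and y of ring_a_center in the frame of blue_axis between -0.075 and 0.075 m and z of each of ring_a_center, ring_b_center in the frame of blue_axis below -0.11 m and x of ring_b_center in the frame of blue_axis between -0.065 and 0.155 m and y of ring_b_center in the frame of blue_axis between -0.075 and 0.075 m and value of joint blue_pail below 0.17 rad and value of joint blue_bail above 2.4 rad and velocity of joint blue_pail between -0.1 and 0.1 rad/s); the robot touches nothing.
It fails at once if the red pail or its bail is moved (its grip by more than 30 mm) (distance of red_bail_grip from where it was at the start of the episode above 0.03 m).
It also fails if it takes over 67 s, if anything falls off the work surface, if the arm or the gripper's body presses on something with over 40 N, if the wrist force passes 120 N, or if a joint passes its speed limit or range.

ROBOT

A 6-joint arm with a two-finger parallel gripper is mounted at the origin on a cart in front of the work surface, level with it; the furniture and walls round the work are solid. World frame = base frame: x ahead of the robot, y to its left, z up, the work surface at z = 0. Lengths are in mm, angles in degrees, forces in N, time in s.
With the tool pointing down it reaches from about 350 to 950 mm from the base axis. Payload 17.4 kg.
Tool frame: the origin (TCP) lies on the centre line of the jaws, within the pads' length; the fingertips stand 11 mm ahead of it and the grasp point (between the pads) lies 8 mm behind it; z points along the fingers, y is the line along which they close (so a half turn about z gives the same grasp; the last joint's range is limited). The gripper opens to 93 mm and grips with 3 to 60 N. Pads are 15 mm wide; open, the fingers measure 128 mm over their backs; the gripper's body (75 mm by 188 mm) begins 65 mm behind the grasp point.
Start: joints at [72.548, 6.646, 82.598, -0, 90.757, -2.166], TCP at [177.969, 651.121, 194.946] pointing down, gripper open.
Joint ranges: [-162.19, 162.19], [-47.58, 125.68], [4.15, 143.07], [-65.23, 245.23], [0.69, 171.88], [-170.13, 170.13]. Speed limits (degrees/s): [108.29, 108.29, 127.2, 180, 180, 180].

INTERFACE

Orientations are given as [roll, pitch, yaw] about the fixed x, y, z axes, in that order (R = Rz(yaw) Ry(pitch) Rx(roll)).
In Python, from cell import r gives the robot as it stands. The module is installed in compiled form; this text tells all that it offers.
- The arm moves only by the tool carry_out, never from a script. Its argument "commands" is a list of rows, each an object with "xyz": the shift along the tool's x, y, z in cm, a list of three; "twist": the turn about the tool's z in degrees; "fingers": the opening in per cent of the stroke, from 0 (shut) to 100 (fully open). A call has 1 to 12 rows; each row shifts and turns the commanded pose from where the row before left it, along the tool's axes as they then stand; what a row does not reach is not made up. A row lasts 1/8 s, in which the tool goes at most 62.5 mm and 10.7 degrees, less where a joint would pass 70% of its speed; a pose out of reach is approached as far as the arm can. A call with a gripper value outside its range is refused whole. The fingers move at their own pace and stop on an object; "squeeze" is the grip in N (left out, the last holds). Time passes only in rows, so rows that do not move let the fingers close. It gives the time, the measured TCP pose, the force, the opening and the grip force at its end, in the units of the state.
- r.sense(): the state, without advancing time (a new reading comes with each control period).
- r.snapshot(name): name is "scene" or "side" or "wrist"; returns the picture (420x560x3 uint8, red, green, blue); there is no depth.
- r.camera_model(name): a dict with "K" (3x3 intrinsics, pixels), "world_from_camera" (4x4, takes a point from camera to world coordinates). Camera axes: x right, y down, z forward; pixel columns grow to the right and rows downward; lengths in mm; the calibration is good to about 2 mm. A picture is of the moment at which its call begins: read the wrist's pose just before it. camera_model takes no time and is no camera call; for the wrist camera it gives the pose at the moment of the call.
- r.sign_off(): hands the job in; it is judged then, once.
Trained networks look in the newest picture that a camera, given by its name, has taken for a name from the list of things; names that differ only in an ending like _2 or _b are one class to them, and where a whole thing is asked for, a point or a joint stands for the part that bears it (a point fixed in the world has none). Each returns a list of dicts, best first, with "conf" (0 to 1); they miss things now and then, are a little off and sometimes report something else, mostly with a low value. They report only what shows in the picture. A call takes as long as a camera call.
- r.trace(camera, name): "mask" (420x560 bool, what is visible of it) and "box" ([left, top, right, bottom] in pixels, round what is visible of it).
The state is a dict: "clock": time; "joint_positions": joint angles; "joint_velocities": joint speeds; "tau": joint torques, N m; "tool_pos": TCP position; "ee_rot": TCP orientation; "wrist_force": force on the tool from outside, world axes, zero at the start; "wrist_torque": the same for the moment, N m; "finger_gap": finger opening in mm; "finger_force": force on a finger pad.
Only numpy, scipy, OpenCV 4.12 (cv2) and the standard library are available. Lean on these libraries where they do the work, as an engineer would, in place of code of your own. Each camera call takes 0.05 s, during which the arm holds its last target. There are 200 camera calls.

## Working session

There is one attempt and no reset: what is moved stays moved. The work goes in short steps, Python scripts to look and compute and a tool call to move; the robot and the scene stay as the last step left them, time stands still between calls to the robot, and variables do not carry over. Pictures are saved under pics/ and viewed, at most 10 in all, crops included, and the job is handed in when it is done.

Besides the shell and the picture viewer there is one more tool, called after ">>>" by a JSON object that holds its "name" and its "arguments". carry_out: Moves the arm, as the interface text tells. Its arguments: {"type":"object","properties":{"commands":{"type":"array","items":{"type":"object","properties":{"xyz":{"type":"array","items":{"type":"number"}},"twist":{"type":"number"},"fingers":{"type":"number"}}}},"squeeze":{"type":"number"}},"required":["commands"]}

```bash
mkdir -p pics
python3 - <<'E'
from cell import r
import cv2,numpy as np
s=r.sense();print(s)
ims=[]
for n in("scene","side"):
    im=r.snapshot(n);cv2.imwrite(f"pics/{n}0.png",im[:,:,::-1])
    c=r.camera_model(n);print(n,np.round(c["K"],1).tolist(),np.round(c["world_from_camera"],3).tolist())
    for k in("blue_bail_grip","blue_tip_grip","blue_tray","blue_pail","blue_bail","red_bail_grip"):
        try:
            for d in r.trace(n,k)[:3]:
                m=d["mask"];ys,xs=np.nonzero(m);print(n,k,round(d["conf"],2),d["box"],xs.mean().round(1),ys.mean().round(1),len(xs))
        except Exception as e:print(k,e)
E
```

```text
{'clock': 0.0, 'joint_positions': array([ 7.25477846e+01,  6.67429167e+00,  8.26366899e+01, -3.56236663e-04,
        9.07553854e+01, -2.16523266e+00]), 'joint_velocities': array([ 0.02194048,  0.01639164,  0.0401407 ,  0.06558821, -0.01215352,
        0.04027462]), 'tau': array([ 1.63252953e-03, -7.21259451e+01, -6.22611594e+01,  7.80420844e-02,
        2.37886794e-02, -1.64969074e-04]), 'tool_pos': array([177.90078206, 650.89302617, 194.19299632]), 'ee_rot': array([-1.79933667e+02, -2.15148043e-03,  1.64713012e+02]), 'wrist_force': array([ 0.20738324, -0.4776764 , -0.0415274 ]), 'wrist_torque': array([ 0.03701676,  0.00286909, -0.00924207]), 'finger_force': 0.0, 'finger_gap': 92.94285921258994}
scene [[395.7, 0.0, 279.6], [0.0, 395.7, 204.0], [0.0, 0.0, 1.0]] [[0.654, -0.434, 0.619, -65.813], [-0.756, -0.378, 0.533, -570.777], [0.003, -0.817, -0.576, 690.697], [0.0, 0.0, 0.0, 1.0]]
scene blue_bail_grip 0.48 [191.1, 144.2, 240.6, 171.2] 221.4 156.1 286
scene blue_tip_grip 0.63 [183.5, 148.1, 245.6, 185.3] 210.5 166.2 1607
scene blue_tray 0.7 [149.4, 143.5, 252.6, 227.1] 202.9 185.9 4694
scene blue_pail 0.86 [184.0, 142.3, 250.1, 191.8] 211.1 166.0 1687
scene blue_bail 0.66 [191.7, 145.9, 242.4, 172.3] 222.0 156.5 193
scene red_bail_grip 0.71 [309.2, 195.6, 377.1, 234.0] 353.9 214.2 442
side [[417.0, 0.0, 275.4], [0.0, 417.0, 207.8], [0.0, 0.0, 1.0]] [[-0.998, 0.009, -0.055, 578.562], [0.051, 0.547, -0.835, 780.715], [0.023, -0.837, -0.547, 643.659], [0.0, 0.0, 0.0, 1.0]]
side blue_bail_grip 0.57 [234.0, 210.6, 315.0, 268.9] 263.9 224.4 604
side blue_tip_grip 0.92 [233.4, 204.8, 317.5, 311.5] 277.4 263.2 4391
side blue_tray 0.83 [231.1, 208.6, 348.8, 404.6] 284.4 317.5 13522
side blue_pail 0.63 [239.9, 205.6, 320.1, 312.2] 277.3 263.3 4328
side blue_bail 0.89 [233.0, 206.8, 312.7, 271.1] 271.4 225.5 850
side red_bail_grip 0.67 [242.5, 125.7, 294.9, 161.7] 268.2 131.9 217
```

View pics/scene0.png

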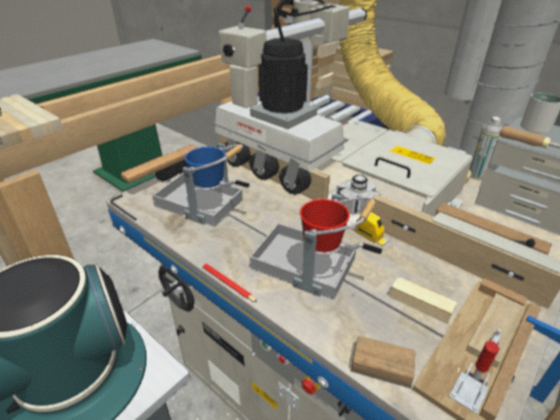

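View pics/side0.png

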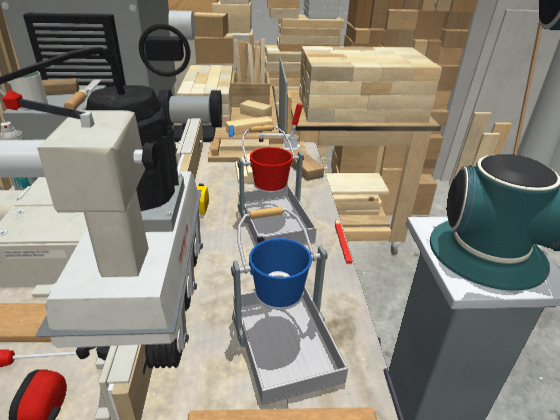

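Run:
```python
import cv2,numpy as np
a=cv2.imread("pics/side0.png")[195:410,215:365];b=cv2.imread("pics/scene0.png")[135:235,145:260]
a=cv2.resize(a,None,fx=2.75,fy=2.75,interpolation=cv2.INTER_CUBIC);b=cv2.resize(b,None,fx=3.3,fy=3.3,interpolation=cv2.INTER_CUBIC)
o=np.zeros((592,a.shape[1]+b.shape[1],3),np.uint8);o[:a.shape[0],:a.shape[1]]=a;o[:b.shape[0],a.shape[1]:]=b
print(a.shape,b.shape);cv2.imwrite("pics/crop1.png",o)
```

```text
(591, 412, 3) (330, 380, 3)
```

View pics/crop1.png

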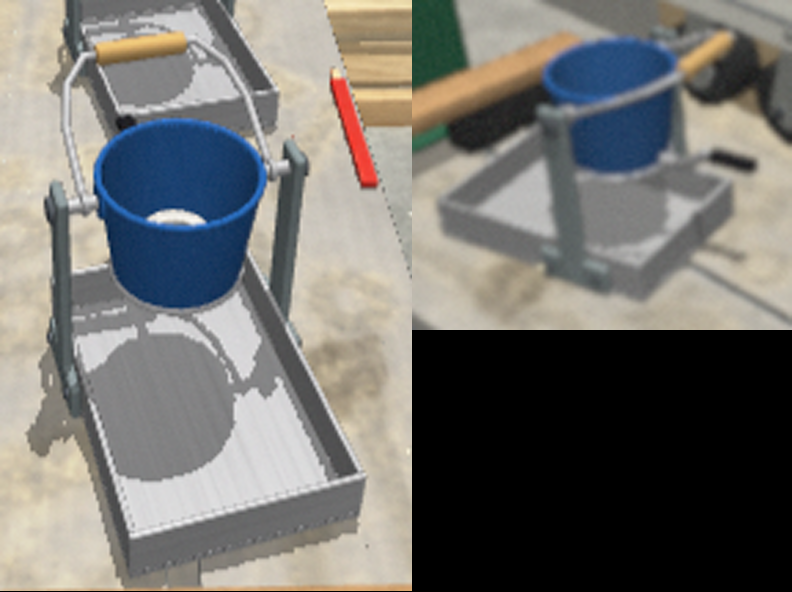

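```bash
cat > h.py <<'E'
import numpy as np
from cell import r
from scipy.optimize import least_squares
def proj(n,P):
    c=r.camera_model(n);T=np.linalg.inv(c["world_from_camera"]);q=T[:3,:3]@P+T[:3,3];return (c["K"]@q)[:2]/q[2]
def toW(p,P):
    c,s=np.cos(p[2]),np.sin(p[2]);return np.array([p[0]+c*P[0]-s*P[1],p[1]+s*P[0]+c*P[1],160+P[2]])
def bail(t): return np.array([-105*np.cos(t),0,105*np.sin(t)])
E
cat > fit.py <<'E'
from h import *
S=lambda x,y:(215+x/2.75,195+y/2.75)
C=lambda x,y:(145+(x-412)/3.3,135+y/3.3)
obs=[("side",(157,-77,-116),S(130,538)),("side",(157,77,-116),S(363,480)),("scene",(157,77,-116),C(441,205)),("scene",(-67,77,-116),C(645,268)),("scene",(-67,-77,-116),C(732,183)),
("scene",(-115,0,-45),C(735,160)),("side",(0,-79,14),S(55,187)),("side",(0,79,14),S(293,146)),
("side",(0,0,12),S(180.5,172)),("scene",(0,0,12),C(611,75)),("side",None,S(140,47)),("scene",None,C(711,52))]
def f(p): return np.concatenate([proj(n,toW(p,np.array(P if P is not None else bail(p[3]))))-o for n,P,o in obs])
s=least_squares(f,[500,500,1.6,.8],x_scale=[100,100,.3,.3],loss="soft_l1")
print(s.x,np.degrees(s.x[2:]));print(np.round(f(s.x).reshape(-1,2),1))
for n,P in dict(grip=bail(s.x[3]),tip=np.array([-115,0,-45])).items():print(n,toW(s.x,P))
np.save("pose.npy",s.x)
E
python3 fit.py
python3 - <<'E'
from h import *
print(np.round(r.camera_model("wrist")["world_from_camera"],3))
E
```

```text
[5.31523631e+02 2.15792423e+02 1.81894136e+00 4.53747223e-01] [104.21766319  25.99780085]
[[-1.3 -1.2]
 [ 2.8 -3.7]
 [-3.8 -3.3]
 [-2.1 -1.8]
 [ 0.6 -3.3]
 [-1.  -0.3]
 [ 0.5  0.5]
 [-0.2 -0.2]
 [-1.  -1.2]
 [-0.5 -2.1]
 [-0.9 -0.6]
 [-2.4  1. ]]
grip [554.7027545  124.30802239 206.02534811]
tip [559.76834836 104.31490989 115.        ]
[[ 2.63000e-01  9.19000e-01  2.92000e-01  9.64580e+01]
 [ 9.65000e-01 -2.51000e-01 -8.10000e-02  6.74674e+02]
 [-1.00000e-03  3.03000e-01 -9.53000e-01  3.84998e+02]
 [ 0.00000e+00  0.00000e+00  0.00000e+00  1.00000e+00]]
```

```bash
sed -i 's/-116/-120/g' fit.py
cat >> h.py <<'E'
from scipy.spatial.transform import Rotation as Ro
def ray(n,uv):
    c=r.camera_model(n);T=c["world_from_camera"];return T[:3,3],T[:3,:3]@np.linalg.solve(c["K"],[*uv,1])
def onz(n,uv,z):
    o,d=ray(n,uv);return o+d*(z-o[2])/d[2]
def plan(target,yaw,n=None):
    s=r.sense();y=s["ee_rot"][2];R=Ro.from_euler("xyz",[180,0,yaw],degrees=True).as_matrix()
    print("twist",-((yaw-y+180)%360-180),"cm in final axes",np.round(R.T@(np.array(target)-s["tool_pos"])/10,2),"now",s["tool_pos"].round(1),s["ee_rot"].round(1))
E
python3 fit.py
python3 - <<'E'
from h import *
p=np.load("pose.npy")
print("red",onz("scene",(325,212),172),onz("side",(270.5,155),172))
for a in np.radians([0,45,90,135,170]):
    P=toW(p,bail(a))+np.array([-13,-55,0]) 
o1,d1=ray("side",(269,132));o2,d2=ray("scene",(366,212))
A=np.c_[d1,-d2];t=np.linalg.lstsq(A,o2-o1,rcond=None)[0];print("redgrip",o1+t[0]*d1,o2+t[1]*d2)
g=toW(p,bail(p[3]));plan([g[0],g[1],330],np.degrees(p[2])+90)
E
```

```text
[5.31472680e+02 2.15069318e+02 1.81817384e+00 4.50973893e-01] [104.17368747  25.83890076]
[[-1.4 -0.1]
 [ 2.4 -2.5]
 [-3.4 -2.1]
 [-1.8 -0.5]
 [ 0.9 -2. ]
 [-0.9 -0.1]
 [ 0.5  0.2]
 [-0.2 -0.4]
 [-1.  -1.5]
 [-0.3 -2.1]
 [-0.9 -0.7]
 [-2.2  1.2]]
grip [554.61274662 123.4437485  205.76343805]
tip [559.63182771 103.57015963 115.        ]
red [ 534.54029956 -186.32101763  172.        ] [ 530.80842171 -187.56816907  172.        ]
redgrip [ 531.75716147 -272.97291928  198.94029741] [ 544.21758515 -278.7364733   211.28466542]
twist -29.460938379930866 cm in final axes [-23.6  -60.38 -13.5 ] now [178.  651.1 195. ] [180.    0.  164.7]
```

>>> {"name": "carry_out", "arguments": {"commands": [{"xyz":[0,0,-4.5],"twist":-9.8,"fingers":50},{"xyz":[0,0,-4.5],"twist":-9.8,"fingers":50},{"xyz":[0,0,-4.5],"twist":-9.9,"fingers":50},{"xyz":[-2,-5,0]},{"xyz":[-2,-5,0]},{"xyz":[-2,-5,0]},{"xyz":[-2,-5,0]},{"xyz":[-2,-5,0]},{"xyz":[-2,-5,0]}]}}

```text
schema error: expected keys xyz, twist, fingers
```

>>> {"name": "carry_out", "arguments": {"commands": [{"xyz":[-2,-5,0]},{"xyz":[-2,-5,0]},{"xyz":[-2,-5,0]},{"xyz":[-2,-5,0]},{"xyz":[-2,-5,0]},{"xyz":[-1.6,-5,0]},{"xyz":[0,0,0]},{"xyz":[0,0,0]}]}}

```text
schema error: expected keys xyz, twist, fingers
```

Run:
```python
from h import *;import cv2
s=r.sense();print(s["clock"],s["tool_pos"],s["ee_rot"],s["finger_gap"])
im=r.snapshot("wrist");im=im[:,:,::-1].copy();p=np.load("pose.npy")
for P in [bail(p[3]),[-115,0,-45],[0,79,14],[0,-79,14],[0,54,12],[0,-54,12],[54,0,12],[-54,0,12]]:
    u=proj("wrist",toW(p,np.array(P)));cv2.circle(im,tuple(int(v) for v in u),3,(0,255,0),1);print(P,u.round(1))
cv2.imwrite("pics/w1.png",im)
```

```text
0.7 [177.98117084 651.11180481 194.96580469] [1.79999278e+02 9.18933297e-04 1.64712749e+02] 92.7624597958397
[-94.50242186   0.          45.76343805] [-80.7 652.3]
[-115, 0, -45] [-19.3 549. ]
[0, 79, 14] [-46.8 551.8]
[0, -79, 14] [ 50.4 619.1]
[0, 54, 12] [-28.2 561.1]
[0, -54, 12] [ 37.7 606.9]
[54, 0, 12] [ 40.1 571.7]
[-54, 0, 12] [-26.6 597.5]
```

View pics/w1.png

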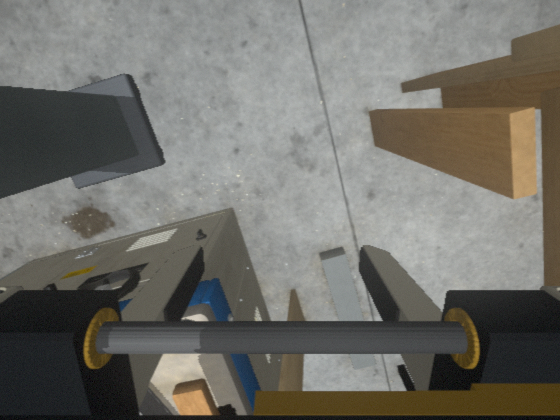

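The calls were refused because every row needs all three keys. The picture shows only floor and the fingers' tips at about (200,250) and (360,250).

>>> {"name": "carry_out", "arguments": {"commands": [{"xyz":[0,0,-4.5],"twist":-9.8,"fingers":50},{"xyz":[0,0,-4.5],"twist":-9.8,"fingers":50},{"xyz":[0,0,-4.5],"twist":-9.9,"fingers":50},{"xyz":[-2,-5,0],"twist":0,"fingers":50},{"xyz":[-2,-5,0],"twist":0,"fingers":50},{"xyz":[-2,-5,0],"twist":0,"fingers":50},{"xyz":[-2,-5,0],"twist":0,"fingers":50},{"xyz":[-2,-5,0],"twist":0,"fingers":50},{"xyz":[-2,-5,0],"twist":0,"fingers":50}]}}

```text
clock: 1.88
tool_pos: [368.6, 388.2, 330.1]
ee_rot: [180.0, 0.0, -165.8]
wrist_force: [0.3, 1.1, 0.1]
finger_gap: 46.5
finger_force: 0.0
```

>>> {"name": "carry_out", "arguments": {"commands": [{"xyz":[-2,-5,0],"twist":0,"fingers":50},{"xyz":[-2,-5,0],"twist":0,"fingers":50},{"xyz":[-2,-5,0],"twist":0,"fingers":50},{"xyz":[-2,-5,0],"twist":0,"fingers":50},{"xyz":[-2,-5,0],"twist":0,"fingers":50},{"xyz":[-1.6,-5,0],"twist":0,"fingers":50},{"xyz":[0,0,0],"twist":0,"fingers":50},{"xyz":[0,0,0],"twist":0,"fingers":50}]}}

```text
clock: 2.88
tool_pos: [553.9, 127.6, 330.0]
ee_rot: [180.0, -0.0, -165.8]
wrist_force: [-0.2, 0.8, 0.3]
finger_gap: 46.2
finger_force: 0.0
```

Run:
```python
from h import *;import cv2
s=r.sense();print(s["clock"],s["tool_pos"],s["ee_rot"],s["finger_gap"])
c=r.camera_model("wrist");np.savez("w2.npz",**c)
im=r.snapshot("wrist");im=im[:,:,::-1].copy();cv2.imwrite("pics/w2raw.png",im);p=np.load("pose.npy")
for P in [bail(p[3]),[-115,0,-45],[0,79,14],[0,-79,14],[0,54,12],[0,-54,12],[54,0,12],[-54,0,12]]:
    u=proj("wrist",toW(p,np.array(P)));cv2.circle(im,tuple(int(v) for v in u),3,(0,255,0),1);print(P,u.round(1))
cv2.imwrite("pics/w2.png",im)
for k in("blue_bail_grip","blue_pail"):
    for d in r.trace("wrist",k)[:2]:
        ys,xs=np.nonzero(d["mask"]);print(k,d["conf"],d["box"],xs.mean(),ys.mean(),len(xs))
```

```text
2.875 [553.93410782 127.58316063 329.97746592] [ 1.79985960e+02 -2.57629279e-03 -1.65812299e+02] 46.15493626362079
[-94.50242186   0.          45.76343805] [276.  193.2]
[-115, 0, -45] [261.8 175.6]
[0, 79, 14] [363.9 114.8]
[0, -79, 14] [353.3 248.6]
[0, 54, 12] [361.6 138.3]
[0, -54, 12] [354.4 229.1]
[54, 0, 12] [404.3 185.9]
[-54, 0, 12] [311.3 185.7]
blue_bail_grip 0.59 [271.9, 125.7, 366.8, 239.9] 298.4779661016949 185.86682808716708 2065
blue_pail 0.91 [246.3, 120.2, 409.6, 244.2] 342.618583868011 184.80304766269478 8728
```

View pics/w2.png

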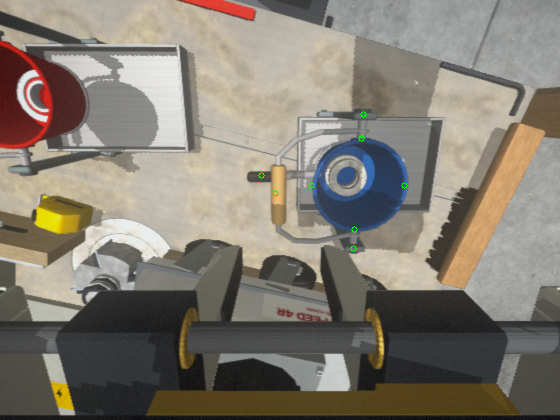

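The overlay fits within 2-3 px: pail rim spans columns 312-408, wooden grip at (278,194), black handle from (247,176). I refine with these.

```bash
cat > fit2.py <<'E'
from h import *;import cv2
im=cv2.imread("pics/w2raw.png");h=cv2.cvtColor(im,cv2.COLOR_BGR2HSV)
def comp(m,box):
    x0,y0,x1,y1=box;k=np.zeros_like(m);k[y0:y1,x0:x1]=m[y0:y1,x0:x1];ys,xs=np.nonzero(k);return xs.min(),xs.max()+1,ys.min(),ys.max()+1,xs.mean(),ys.mean()
b=comp(cv2.inRange(h,(100,120,50),(125,255,255))>0,(295,120,420,250))
g=comp(cv2.inRange(h,(10,90,120),(25,255,255))>0,(265,155,292,232))
k=comp(cv2.inRange(im,(0,0,0),(60,60,60))>0,(240,165,272,190))
print(b,g,k)
c=np.load("w2.npz");T=np.linalg.inv(c["world_from_camera"])
def pw(P): q=P@T[:3,:3].T+T[:3,3];q=q@c["K"].T;return q[:,:2]/q[:,2:]
an=np.linspace(0,2*np.pi,90)
def f(p):
    rim=pw(np.array([toW(p,[54*np.cos(a),54*np.sin(a),12]) for a in an]))
    G=pw(np.array([toW(p,bail(p[3])+[0,y,0]) for y in(-32,32)]));H=pw(np.array([toW(p,[-137,0,-45])]))
    return np.r_[rim[:,0].min()-b[0],rim[:,0].max()-b[1],rim[:,1].min()-b[2],rim[:,1].max()-b[3],G.mean(0)[0]-(g[0]+g[1])/2,G.mean(0)[1]-(g[2]+g[3])/2,H[0,0]-k[0],H[0,1]-(k[2]+k[3])/2,
    .5*(proj("side",toW(p,bail(p[3])))[1]-(195+47/2.75)),.5*(proj("side",toW(p,np.array([0,-79,14])))-proj("side",toW(p,np.array([0,79,14])))-np.array([235-321.5,(187-146)/2.75]))]
s=least_squares(f,np.load("pose.npy"),x_scale=[100,100,.3,.3]);print(s.x,np.degrees(s.x[2:]),f(s.x).round(1));np.save("pose.npy",s.x)
p=s.x
B=toW(p,bail(p[3]));print("grip",B,"tip",toW(p,[-115,0,-45]))
plan(B-[0,0,8],np.degrees(p[2])+90)
E
python3 fit2.py
```

```text
Traceback (most recent call last):
  File "fit2.py", line 7, in <module>
    k=comp(cv2.inRange(im,(0,0,0),(60,60,60))>0,(240,165,272,190))
  File "fit2.py", line 4, in comp
    x0,y0,x1,y1=box;k=np.zeros_like(m);k[y0:y1,x0:x1]=m[y0:y1,x0:x1];ys,xs=np.nonzero(k);return xs.min(),xs.max()+1,ys.min(),ys.max()+1,xs.mean(),ys.mean()
                                                                                                ~~~~~~^^
ValueError: zero-size array to reduction operation minimum which has no identity
```

```bash
sed -i 's/(60,60,60)/(85,85,85)/' fit2.py; python3 fit2.py
```

```text
(np.int64(313), np.int64(407), np.int64(139), np.int64(231), np.float64(365.9844514828678), np.float64(180.92801612438814)) (np.int64(271), np.int64(286), np.int64(165), np.int64(225), np.float64(278.1384039900249), np.float64(193.44763092269326)) (np.int64(248), np.int64(270), np.int64(172), np.int64(182), np.float64(259.24), np.float64(176.22))
[5.32630699e+02 2.17544960e+02 1.82245437e+00 4.58536803e-01] [104.41894385  26.27222359] [ 0.5 -0.2  0.8 -0.6  0.3 -0.6 -0.6  0.3 -0.1  0.2  0.5]
grip [556.07590226 126.35709833 206.47683578] tip [561.26686238 106.16735871 115.        ]
twist -0.12820913179052695 cm in final axes [-0.19 -0.26 13.17] now [553.6 128.4 330.2] [ 180.     0.  -165.7]
```

>>> {"name": "carry_out", "arguments": {"commands": [{"xyz":[-0.2,-0.2,4],"twist":0,"fingers":45},{"xyz":[0,0,4],"twist":0,"fingers":45},{"xyz":[0,0,3],"twist":0,"fingers":45},{"xyz":[0,0,2.2],"twist":0,"fingers":45},{"xyz":[0,0,0],"twist":0,"fingers":0},{"xyz":[0,0,0],"twist":0,"fingers":0},{"xyz":[0,0,0],"twist":0,"fingers":0},{"xyz":[0,0,0],"twist":0,"fingers":0}], "squeeze": 8}}

```text
clock: 4.03
tool_pos: [556.7, 126.0, 198.7]
ee_rot: [-180.0, 0.1, -165.8]
wrist_force: [1.0, -0.4, -0.3]
finger_gap: 6.3
finger_force: 0.0
```

Run:
```python
from h import *
p=np.load("pose.npy");s=r.sense();print(s["tool_pos"],s["wrist_force"],s["finger_gap"],s["finger_force"])
e=np.array([np.cos(p[2]),np.sin(p[2])]);d=s["tool_pos"][:2]-p[:2]
x0=d@e;z0=s["tool_pos"][2]+8-160;print("blue frame",x0,d@[-e[1],e[0]],z0,np.hypot(x0,z0),np.degrees(np.arctan2(z0,-x0)))
a=np.radians(np.linspace(np.degrees(np.arctan2(z0,-x0)),175,15));R=np.linspace(np.hypot(x0,z0),105,15)
x=-R*np.cos(a);z=R*np.sin(a)
print(np.c_[np.diff(x),-np.diff(z)].round(1)/10)
```

```text
[556.74255581 126.00759219 198.69208796] [ 0.95573837 -0.38240599 -0.27543721] 6.322580099463745 0.0
blue frame -94.65811823998774 -0.5586239862676704 46.69208795880786 105.54766897799567 26.255778994908454
[[ 1.03 -1.66]
 [ 1.31 -1.44]
 [ 1.56 -1.18]
 [ 1.75 -0.87]
 [ 1.88 -0.53]
 [ 1.94 -0.18]
 [ 1.94  0.18]
 [ 1.87  0.54]
 [ 1.74  0.87]
 [ 1.55  1.18]
 [ 1.3   1.45]
 [ 1.02  1.66]
 [ 0.69  1.82]
 [ 0.34  1.91]]
```

Run:
```python
from h import *;import cv2
p=np.load("pose.npy");s=r.sense();print(s["finger_gap"],s["finger_force"])
a=r.snapshot("side")[180:300,210:340,::-1];b=r.snapshot("wrist")[100:330,180:440,::-1]
o=np.hstack([cv2.resize(a,(400,369)),cv2.resize(b,(400,369))]);cv2.imwrite("pics/g1.png",o)
print(r.sense()["finger_gap"])
```

```text
6.322580099463745 0.0
1.0715613325525628
```

View pics/g1.png

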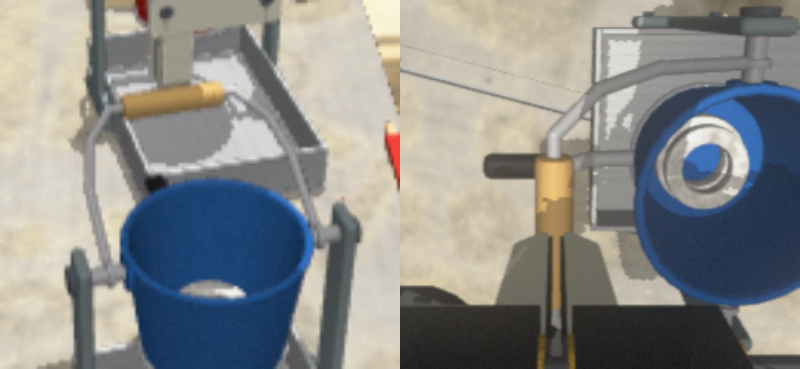

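Run:
```python
from h import *
p=np.load("pose.npy");s=r.sense();t=s["tool_pos"];print(s["finger_gap"],t)
c=lambda u:((u[0]-210)*400/130,(u[1]-180)*369/120)
for z in(188,199,207):print(z,np.round(c(proj("side",np.array([t[0],t[1],z]))),0))
for a in(0,5,10,15,20,26,30):
    P=toW(p,bail(np.radians(a)));u=proj("wrist",P);print(a,P.round(0),np.round(c(proj("side",P)),0),np.round([(u[0]-180)*400/260,(u[1]-100)*369/230]))
for d in r.trace("side","blue_bail_grip")[:2]:
    b=np.array(d["box"]);print(d["conf"],c(b[:2]),c(b[2:]))
```

```text
1.0715613325525628 [556.62645925 125.96735035 198.31400837]
188 [166. 122.]
199 [166. 108.]
207 [166.  97.]
0 [559. 116. 160.] [162. 149.] [134. 194.]
5 [559. 116. 169.] [162. 138.] [134. 201.]
10 [558. 117. 178.] [163. 127.] [135. 208.]
15 [558. 119. 187.] [164. 117.] [139. 216.]
20 [557. 122. 196.] [165. 108.] [145. 224.]
26 [556. 126. 206.] [167.  98.] [154. 234.]
30 [555. 129. 212.] [169.  93.] [163. 241.]
0.61 (np.float64(78.46153846153847), np.float64(88.56000000000003)) (np.float64(328.00000000000006), np.float64(282.285))
```

Run:
```python
from h import *
c=np.load("w2.npz");T=np.linalg.inv(c["world_from_camera"])
tp=np.array([553.934,127.583,329.977]);R=Ro.from_euler("xyz",[180,0,-165.81],degrees=True).as_matrix()
for dz in(11,0,-10,-20,-30):
    o=[]
    for y in(-23.1,23.1):
        for x in(-7.5,7.5):
            q=T[:3,:3]@(tp+R@[x,y,dz])+T[:3,3];q=c["K"]@q;o.append((q[:2]/q[2]).round(0).tolist())
    print(dz,o)
```

```text
11 [[248.0, 245.0], [247.0, 225.0], [312.0, 245.0], [313.0, 225.0]]
0 [[246.0, 252.0], [245.0, 231.0], [314.0, 252.0], [315.0, 231.0]]
-10 [[244.0, 258.0], [243.0, 237.0], [315.0, 258.0], [316.0, 237.0]]
-20 [[242.0, 266.0], [241.0, 243.0], [317.0, 266.0], [318.0, 244.0]]
-30 [[240.0, 274.0], [239.0, 251.0], [319.0, 274.0], [320.0, 251.0]]
```

Run:
```python
import cv2,numpy as np
a=cv2.imread("pics/w2raw.png")[170:330,180:380]
cv2.imwrite("pics/w2f.png",cv2.resize(a,(750,600),interpolation=cv2.INTER_CUBIC))
```

```text
(no output)
```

View pics/w2f.png

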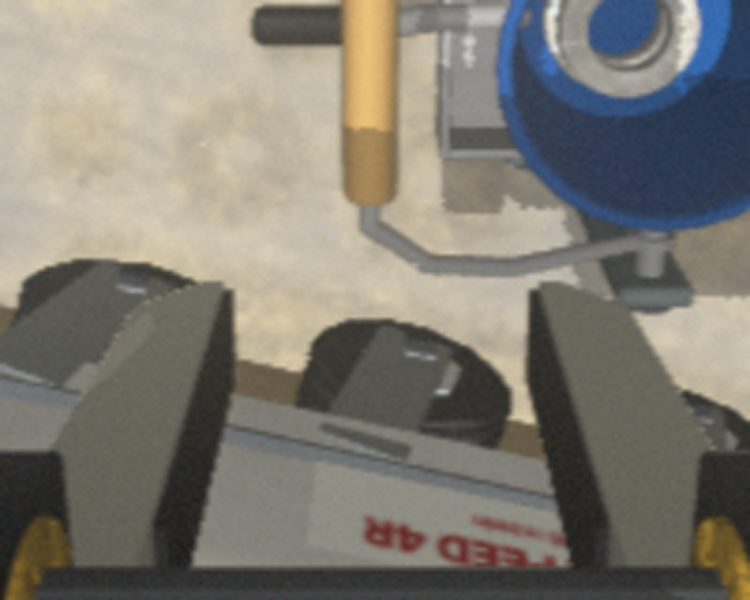

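The pictures show the fingertips about 30-38 mm higher than the nominal TCP implies: they closed just above the bar. I open, go lower and close again.

>>> {"name": "carry_out", "arguments": {"commands": [{"xyz":[0,0,0],"twist":0,"fingers":45},{"xyz":[0,0,0],"twist":0,"fingers":45},{"xyz":[0,0,0],"twist":0,"fingers":45},{"xyz":[0,0,1.0],"twist":0,"fingers":45},{"xyz":[0,0,1.2],"twist":0,"fingers":45},{"xyz":[0,0,1.2],"twist":0,"fingers":45},{"xyz":[0,0,0],"twist":0,"fingers":0},{"xyz":[0,0,0],"twist":0,"fingers":0},{"xyz":[0,0,0],"twist":0,"fingers":0},{"xyz":[0,0,0],"twist":0,"fingers":0}], "squeeze": 8}}

```text
clock: 5.42
tool_pos: [556.9, 125.3, 164.7]
ee_rot: [-179.9, 0.1, -165.8]
wrist_force: [1.7, -5.4, 1.3]
finger_gap: 16.2
finger_force: 8.0
```

Run:
```python
from h import *;import cv2
s=r.sense();print(s["tool_pos"],s["wrist_force"],s["finger_gap"],s["finger_force"])
a=r.snapshot("side")[180:300,210:340,::-1];b=r.snapshot("wrist")[100:330,180:440,::-1]
o=np.hstack([cv2.resize(a,(400,369)),cv2.resize(b,(400,369))]);cv2.imwrite("pics/g2.png",o)
```

```text
[556.93378681 125.29076392 164.6534114 ] [ 1.65649021 -5.43377881  1.26629359] 16.17387549644615 8.00107978284359
```

View pics/g2.png

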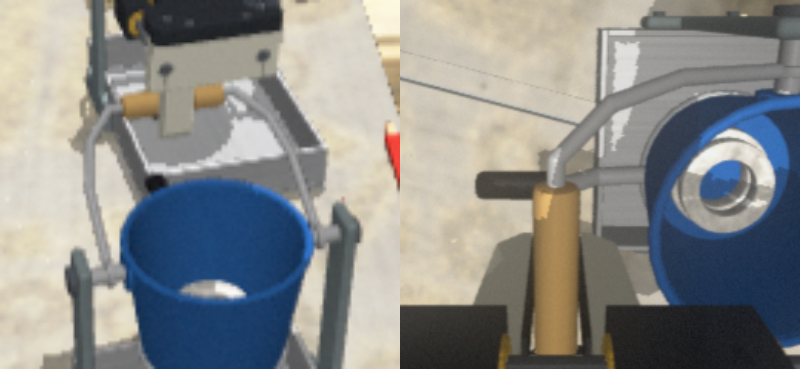

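Grip is on the bar (gap 16 mm), but the finger bases sit close above it. I regrip 1.2 cm higher.

>>> {"name": "carry_out", "arguments": {"commands": [{"xyz":[0,0,0],"twist":0,"fingers":30},{"xyz":[0,0,0],"twist":0,"fingers":30},{"xyz":[0,0,-1.2],"twist":0,"fingers":30},{"xyz":[0,0,0],"twist":0,"fingers":0},{"xyz":[0,0,0],"twist":0,"fingers":0},{"xyz":[0,0,0],"twist":0,"fingers":0}], "squeeze": 8}}

```text
clock: 6.28
tool_pos: [557.0, 125.1, 176.4]
ee_rot: [-179.9, 0.1, -165.8]
wrist_force: [2.7, -7.2, 3.8]
finger_gap: 15.5
finger_force: 8.0
```

Run:
```python
from h import *
p=np.load("pose.npy");s=r.sense();print(s["tool_pos"],s["wrist_force"],s["finger_gap"],s["finger_force"])
e=np.array([np.cos(p[2]),np.sin(p[2])]);d=s["tool_pos"][:2]-p[:2];print(d@e,d@[-e[1],e[0]])
a=np.radians(np.linspace(26.3,168,13));x=-105*np.cos(a);z=105*np.sin(a)
print((np.c_[np.diff(x),-np.diff(z)]/10).round(2).tolist())
```

```text
[557.00172815 125.13236284 176.40430507] [ 2.74532072 -7.21774728  3.7761241 ] 15.531112662818602 7.999235764145851
-95.57031516958858 -0.5916916626208412
[[1.15, -1.83], [1.5, -1.55], [1.79, -1.21], [2.0, -0.82], [2.12, -0.4], [2.16, 0.05], [2.1, 0.49], [1.96, 0.91], [1.73, 1.29], [1.43, 1.62], [1.07, 1.88], [0.66, 2.06]]
```

>>> {"name": "carry_out", "arguments": {"commands": [{"xyz":[0,1.15,-1.83],"twist":0,"fingers":0},{"xyz":[0,1.5,-1.55],"twist":0,"fingers":0},{"xyz":[0,1.8,-1.2],"twist":0,"fingers":0},{"xyz":[0,2.0,-0.82],"twist":0,"fingers":0},{"xyz":[0,2.1,-0.4],"twist":0,"fingers":0},{"xyz":[0,2.15,0.05],"twist":0,"fingers":0},{"xyz":[0,0,0],"twist":0,"fingers":0}], "squeeze": 8}}

```text
clock: 7.15
tool_pos: [529.7, 231.7, 233.2]
ee_rot: [180.0, -0.0, -165.7]
wrist_force: [0.3, 1.1, 4.9]
finger_gap: 15.7
finger_force: 8.0
```

>>> {"name": "carry_out", "arguments": {"commands": [{"xyz":[0,2.1,0.5],"twist":0,"fingers":0},{"xyz":[0,2.0,0.9],"twist":0,"fingers":0},{"xyz":[0,1.75,1.3],"twist":0,"fingers":0},{"xyz":[0,1.4,1.6],"twist":0,"fingers":0},{"xyz":[0,1.1,1.9],"twist":0,"fingers":0},{"xyz":[0,0.65,2.0],"twist":0,"fingers":0},{"xyz":[0,0,0],"twist":0,"fingers":0},{"xyz":[0,0,0],"twist":0,"fingers":0}], "squeeze": 8}}

```text
clock: 8.15
tool_pos: [507.8, 316.7, 150.3]
ee_rot: [-180.0, -0.1, -165.8]
wrist_force: [-0.2, -4.1, -1.7]
finger_gap: 15.5
finger_force: 8.0
```

Run:
```python
from h import *;import cv2
s=r.sense();print(s["tool_pos"],s["wrist_force"],s["finger_gap"],s["finger_force"])
a=r.snapshot("side")[180:410,210:370,::-1];b=r.snapshot("scene")[110:240,130:270,::-1]
o=np.hstack([cv2.resize(a,(400,575)),cv2.resize(b,(400,575))]);cv2.imwrite("pics/g3.png",o)
```

```text
[507.76728554 316.69544559 150.25913064] [-0.15066845 -4.08430172 -1.7405015 ] 15.4555889433731 7.999331206083298
```

View pics/g3.png

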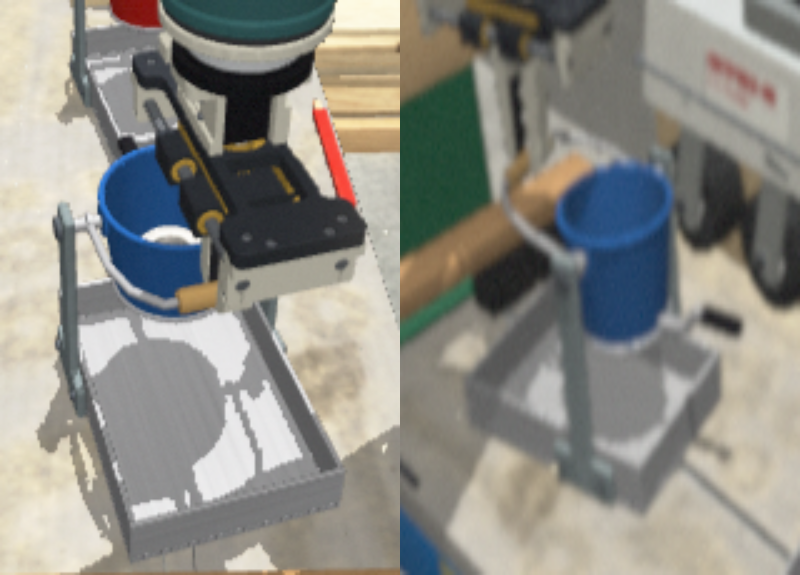

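Bail lies at about 169° at the front and the pail is upright. I release, rise, and turn.

>>> {"name": "carry_out", "arguments": {"commands": [{"xyz":[0,0,0],"twist":0,"fingers":30},{"xyz":[0,0,0],"twist":0,"fingers":30},{"xyz":[0,0,-4],"twist":0,"fingers":30},{"xyz":[0,0,-5],"twist":0,"fingers":40},{"xyz":[0,0,-5],"twist":10,"fingers":40},{"xyz":[0,0,-4],"twist":10,"fingers":40},{"xyz":[0,0,0],"twist":10,"fingers":40},{"xyz":[0,0,0],"twist":10,"fingers":40},{"xyz":[0,0,0],"twist":10,"fingers":40},{"xyz":[0,0,0],"twist":10,"fingers":40},{"xyz":[0,0,0],"twist":10,"fingers":40},{"xyz":[0,0,0],"twist":10,"fingers":40}]}}

```text
clock: 9.75
tool_pos: [508.1, 317.2, 331.7]
ee_rot: [180.0, -0.0, 113.9]
wrist_force: [-0.2, 0.2, 0.6]
finger_gap: 37.2
finger_force: 0.0
```

>>> {"name": "carry_out", "arguments": {"commands": [{"xyz":[0,0,0],"twist":10,"fingers":40},{"xyz":[-4.5,0,0],"twist":0,"fingers":40},{"xyz":[-4.5,0,0],"twist":0,"fingers":40},{"xyz":[-4.5,0,0],"twist":0,"fingers":40},{"xyz":[-4.5,0,0],"twist":0,"fingers":40},{"xyz":[-3.7,0,0],"twist":0,"fingers":40},{"xyz":[0,0,0],"twist":0,"fingers":40}]}}

```text
clock: 10.62
tool_pos: [561.9, 104.8, 331.6]
ee_rot: [180.0, -0.0, 104.1]
wrist_force: [-0.3, 0.3, 0.6]
finger_gap: 37.3
finger_force: 0.0
```

Run:
```python
from h import *;import cv2
p=np.load("pose.npy");t=toW(p,[-115,0,-45])
plan([t[0],t[1],87],104.4)
im=r.snapshot("wrist")[:,:,::-1].copy();u=proj("wrist",t);cv2.circle(im,tuple(int(v) for v in u),3,(0,255,0),1);print(u)
b=r.snapshot("side")[180:410,210:370,::-1]
cv2.imwrite("pics/g4.png",np.hstack([im,cv2.resize(b,(230,420))]))
```

```text
twist -0.3361492405306876 cm in final axes [ 1.400e-01 -2.000e-02  2.446e+01] now [561.9 104.8 331.6] [180.   -0.  104.1]
[280.40799843 176.42949876]
```

View pics/g4.png

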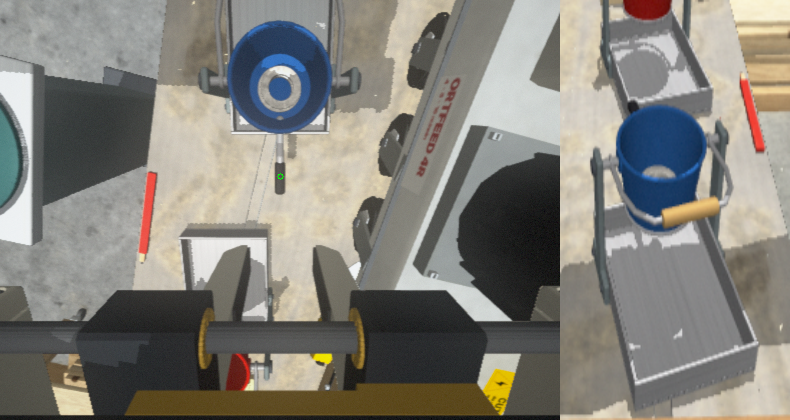

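The green dot lies on the black handle (280,177), the bail rests at the front. I descend and grip.

>>> {"name": "carry_out", "arguments": {"commands": [{"xyz":[0.1,0,5],"twist":-0.3,"fingers":40},{"xyz":[0,0,5],"twist":0,"fingers":40},{"xyz":[0,0,5],"twist":0,"fingers":40},{"xyz":[0,0,4],"twist":0,"fingers":40},{"xyz":[0,0,3],"twist":0,"fingers":40},{"xyz":[0,0,2.5],"twist":0,"fingers":40},{"xyz":[0,0,0],"twist":0,"fingers":40},{"xyz":[0,0,0],"twist":0,"fingers":0},{"xyz":[0,0,0],"twist":0,"fingers":0},{"xyz":[0,0,0],"twist":0,"fingers":0},{"xyz":[0,0,0],"twist":0,"fingers":0}], "squeeze": 15}}

```text
clock: 12.1
tool_pos: [559.0, 107.7, 86.2]
ee_rot: [-179.7, -0.1, 104.5]
wrist_force: [-18.6, -0.2, 2.6]
finger_gap: 13.7
finger_force: 15.0
```

Run:
```python
from h import *
p=np.load("pose.npy");s=r.sense();print(s["tool_pos"],s["wrist_force"],s["finger_gap"],s["finger_force"])
e=np.array([np.cos(p[2]),np.sin(p[2])]);d=s["tool_pos"][:2]-p[:2];print(d@e,d@[-e[1],e[0]])
a=np.radians(201.4-np.linspace(0,139,21));x=123*np.cos(a);z=123*np.sin(a)
print((np.c_[np.diff(x),-np.diff(z)]/10).round(2).tolist())
```

```text
[559.02046611 107.70592783  86.18804111] [-18.5998695   -0.16534221   2.63943798] 13.720266904820821 15.017526224255562
-112.95051905039884 1.7925174942483326
[[-0.46, -1.42], [-0.28, -1.46], [-0.1, -1.49], [0.08, -1.49], [0.26, -1.47], [0.43, -1.43], [0.6, -1.36], [0.76, -1.28], [0.91, -1.18], [1.05, -1.06], [1.17, -0.93], [1.27, -0.78], [1.36, -0.62], [1.42, -0.45], [1.47, -0.27], [1.49, -0.1], [1.49, 0.09], [1.47, 0.26], [1.42, 0.44], [1.36, 0.61]]
```

>>> {"name": "carry_out", "arguments": {"commands": [{"xyz":[0,-0.25,0],"twist":0,"fingers":0},{"xyz":[0,0,0],"twist":0,"fingers":0},{"xyz":[-0.46,0,-1.42],"twist":0,"fingers":0},{"xyz":[-0.28,0,-1.46],"twist":0,"fingers":0},{"xyz":[0,0,0],"twist":0,"fingers":0}], "squeeze": 15}}

```text
clock: 12.72
tool_pos: [561.0, 99.7, 116.5]
ee_rot: [179.9, 0.0, 104.5]
wrist_force: [2.0, 1.7, -0.9]
finger_gap: 14.0
finger_force: 15.0
```

>>> {"name": "carry_out", "arguments": {"commands": [{"xyz":[-0.1,0,-1.5],"twist":0,"fingers":0},{"xyz":[0.08,0,-1.49],"twist":0,"fingers":0},{"xyz":[0.26,0,-1.47],"twist":0,"fingers":0},{"xyz":[0.43,0,-1.43],"twist":0,"fingers":0},{"xyz":[0.6,0,-1.36],"twist":0,"fingers":0},{"xyz":[0.76,0,-1.28],"twist":0,"fingers":0},{"xyz":[0.9,0,-1.2],"twist":0,"fingers":0},{"xyz":[1.05,0,-1.05],"twist":0,"fingers":0},{"xyz":[0,0,0],"twist":0,"fingers":0}], "squeeze": 15}}

```text
clock: 13.85
tool_pos: [551.1, 139.0, 223.1]
ee_rot: [179.9, 0.0, 104.6]
wrist_force: [7.1, 1.6, -1.0]
finger_gap: 13.7
finger_force: 15.0
```

>>> {"name": "carry_out", "arguments": {"commands": [{"xyz":[1.15,0,-0.95],"twist":0,"fingers":0},{"xyz":[1.3,0,-0.8],"twist":0,"fingers":0},{"xyz":[1.35,0,-0.6],"twist":0,"fingers":0},{"xyz":[1.4,0,-0.45],"twist":0,"fingers":0},{"xyz":[1.45,0,-0.27],"twist":0,"fingers":0},{"xyz":[0,0,0],"twist":0,"fingers":0}], "squeeze": 15}}

```text
clock: 14.6
tool_pos: [535.0, 203.4, 253.5]
ee_rot: [179.9, 0.0, 104.5]
wrist_force: [14.1, 2.7, -2.0]
finger_gap: 13.9
finger_force: 15.0
```

>>> {"name": "carry_out", "arguments": {"commands": [{"xyz":[1.5,0,-0.1],"twist":0,"fingers":0},{"xyz":[1.5,0,0.1],"twist":0,"fingers":0},{"xyz":[1.45,0,0.26],"twist":0,"fingers":0},{"xyz":[1.4,0,0.44],"twist":0,"fingers":0},{"xyz":[1.35,0,0.6],"twist":0,"fingers":0},{"xyz":[0,0,0],"twist":0,"fingers":0},{"xyz":[0,0,0],"twist":0,"fingers":0},{"xyz":[0,0,0],"twist":0,"fingers":0},{"xyz":[0,0,0],"twist":0,"fingers":0},{"xyz":[0,0,0],"twist":0,"fingers":0},{"xyz":[0,0,0],"twist":0,"fingers":0}], "squeeze": 15}}

```text
clock: 15.98
tool_pos: [517.7, 273.0, 242.2]
ee_rot: [179.7, -0.0, 104.5]
wrist_force: [13.9, 6.6, 8.7]
finger_gap: 13.5
finger_force: 15.0
```

```bash
cat > chk.py <<'E'
from h import *;import cv2
p=np.load("pose.npy");s=r.sense();print(s["clock"],s["tool_pos"],s["wrist_force"],s["finger_gap"],s["finger_force"])
e=np.array([np.cos(p[2]),np.sin(p[2])]);d=s["tool_pos"][:2]-p[:2];print("tool in blue",d@e,d@[-e[1],e[0]],s["tool_pos"][2]+28-160)
def loc(uv,n,z):
    q=onz(n,uv,z)[:2]-p[:2];return np.round([q@e,q@[-e[1],e[0]]],0)
for n in("side","scene"):
    cv2.imwrite(f"pics/c_{n}.png",r.snapshot(n)[:,:,::-1])
    for k in("ring_a_center","ring_b_center","blue_bail_grip","blue_pail"):
        for v in r.trace(n,k)[:3]:
            b=v["box"];m=np.argwhere(v["mask"]).mean(0)[::-1];print(n,k,round(v["conf"],2),np.round(b),m.round(0),"at z10:",loc(m,n,10) if "ring" in k else "")
E
python3 chk.py
```

```text
15.975 [517.69646911 273.02108197 242.19485318] [13.8708184   6.56015902  8.72373507] 13.542589214471295 15.001479685306549
tool in blue 57.44744714650886 0.6496989196225954 110.19485317760427
side ring_a_center 0.9 [261. 337. 294. 364.] [278. 348.] at z10: [ 62. -18.]
side ring_b_center 0.81 [270. 308. 300. 328.] [286. 318.] at z10: [-1. 19.]
side blue_bail_grip 0.76 [239. 256. 315. 284.] [269. 279.] at z10: 
side blue_pail 0.89 [240. 214. 321. 287.] [275. 254.] at z10: 
scene ring_a_center 0.73 [204. 182. 230. 198.] [221. 191.] at z10: [  7. -71.]
scene ring_a_center 0.49 [197. 188. 209. 204.] [200. 195.] at z10: [ 54. -23.]
scene ring_b_center 0.46 [200. 202. 218. 212.] [208. 207.] at z10: [-4. 17.]
scene blue_bail_grip 0.82 [190. 167. 228. 198.] [216. 187.] at z10: 
scene blue_pail 0.81 [182. 109. 236. 201.] [209. 157.] at z10: 
scene blue_pail 0.58 [149. 110. 243. 223.] [202. 180.] at z10:
```

Both cameras agree: rings lie in the tray at about (62,-18) and (-1,19) in the blue frame. I swing the pail back.

>>> {"name": "carry_out", "arguments": {"commands": [{"xyz":[-1.35,0,-0.6],"twist":0,"fingers":0},{"xyz":[-1.4,0,-0.44],"twist":0,"fingers":0},{"xyz":[-1.45,0,-0.26],"twist":0,"fingers":0},{"xyz":[-1.5,0,-0.1],"twist":0,"fingers":0},{"xyz":[-1.5,0,0.1],"twist":0,"fingers":0},{"xyz":[-1.45,0,0.27],"twist":0,"fingers":0},{"xyz":[-1.4,0,0.45],"twist":0,"fingers":0},{"xyz":[-1.35,0,0.6],"twist":0,"fingers":0},{"xyz":[-1.3,0,0.8],"twist":0,"fingers":0},{"xyz":[-1.15,0,0.95],"twist":0,"fingers":0},{"xyz":[0,0,0],"twist":0,"fingers":0}], "squeeze": 15}}

```text
clock: 17.85
tool_pos: [551.5, 137.3, 222.5]
ee_rot: [179.9, 0.1, 104.4]
wrist_force: [8.2, -1.4, 1.5]
finger_gap: 13.3
finger_force: 15.0
```

>>> {"name": "carry_out", "arguments": {"commands": [{"xyz":[-1.05,0,1.05],"twist":0,"fingers":0},{"xyz":[-0.9,0,1.2],"twist":0,"fingers":0},{"xyz":[-0.76,0,1.28],"twist":0,"fingers":0},{"xyz":[-0.6,0,1.36],"twist":0,"fingers":0},{"xyz":[-0.43,0,1.43],"twist":0,"fingers":0},{"xyz":[-0.26,0,1.47],"twist":0,"fingers":0},{"xyz":[-0.08,0,1.49],"twist":0,"fingers":0},{"xyz":[0.1,0,1.5],"twist":0,"fingers":0},{"xyz":[0.28,0,1.46],"twist":0,"fingers":0},{"xyz":[0.4,0,1.25],"twist":0,"fingers":0},{"xyz":[0,0,0],"twist":0,"fingers":0},{"xyz":[0,0,0],"twist":0,"fingers":0}], "squeeze": 15}}

```text
clock: 19.35
tool_pos: [559.3, 106.0, 87.5]
ee_rot: [179.9, 0.0, 104.5]
wrist_force: [7.2, 1.2, -2.0]
finger_gap: 13.6
finger_force: 15.0
```

Release slowly, then rise clear.

>>> {"name": "carry_out", "arguments": {"commands": [{"xyz":[0,0,0],"twist":0,"fingers":40},{"xyz":[0,0,0],"twist":0,"fingers":40},{"xyz":[0,0,0],"twist":0,"fingers":40},{"xyz":[0,0,-3],"twist":0,"fingers":40},{"xyz":[0,0,-5],"twist":0,"fingers":40},{"xyz":[0,0,-5],"twist":0,"fingers":40},{"xyz":[0,0,-5],"twist":0,"fingers":40},{"xyz":[0,0,-5],"twist":0,"fingers":40},{"xyz":[0,0,0],"twist":0,"fingers":40},{"xyz":[0,0,0],"twist":0,"fingers":40}]}}

```text
clock: 20.6
tool_pos: [558.8, 106.3, 317.2]
ee_rot: [-179.9, -0.0, 104.5]
wrist_force: [0.3, 0.1, 0.5]
finger_gap: 37.3
finger_force: 0.0
```

```bash
python3 chk.py
python3 - <<'E'
from h import *
p=np.load("pose.npy")
for a in(120,140,150,160,170,180):print(a,proj("side",toW(p,bail(np.radians(a)))).round(0),proj("scene",toW(p,bail(np.radians(a)))).round(0))
r.snapshot("wrist")
for k in("blue_bail_grip","blue_pail","ring_a_center"):
    for v in r.trace("wrist",k)[:2]:print(k,v["conf"],np.round(v["box"]))
P=[proj("wrist",toW(p,np.array([54*np.cos(a),54*np.sin(a),12]))) for a in np.linspace(0,6.3,60)];print("rim pred",np.min(P,0),np.max(P,0))
import cv2;im=cv2.imread("pics/c_side.png")[200:320,225:330];h=cv2.cvtColor(im,cv2.COLOR_BGR2HSV)
y,x=np.nonzero(cv2.inRange(h,(10,90,120),(25,255,255)));print("wood",x.mean()+225,y.mean()+200,len(x),x.min()+225,x.max()+225,y.min()+200,y.max()+200)
E
```

```text
20.6 [558.77876667 106.32657744 317.20153079] [0.31335459 0.0526527  0.4891065 ] 37.29514032568293 0.0
tool in blue -114.2262355129161 2.370075816860109 185.2015307941528
side ring_a_center 0.86 [262. 336. 294. 362.] [277. 348.] at z10: [ 61. -18.]
side ring_b_center 0.89 [271. 308. 298. 329.] [286. 318.] at z10: [-2. 19.]
side blue_bail_grip 0.55 [241. 254. 332. 301.] [293. 288.] at z10: 
side blue_pail 0.56 [239. 236. 330. 312.] [282. 272.] at z10: 
scene ring_a_center 0.65 [196. 192. 209. 205.] [200. 195.] at z10: [ 55. -25.]
scene ring_b_center 0.5 [198. 200. 216. 209.] [208. 206.] at z10: [-3. 15.]
scene blue_bail_grip 0.67 [163. 138. 207. 172.] [180. 149.] at z10: 
scene blue_pail 0.75 [166. 137. 255. 191.] [205. 165.] at z10: 
120 [291. 239.] [185. 125.]
140 [296. 262.] [178. 131.]
150 [298. 274.] [176. 135.]
160 [299. 285.] [175. 140.]
170 [300. 295.] [174. 146.]
180 [299. 305.] [175. 151.]
blue_bail_grip 0.93 [221.   1. 354.  88.]
blue_pail 0.56 [209.   0. 355. 199.]
rim pred [229.63586272  19.57387976] [336.2539834  134.72283698]
wood 300.46770025839794 294.2997416020672 387 281 320 286 302
```

```bash
python3 -c "
from cell import r
print(r.sign_off())"
```

```text
the job is handed in; nothing more can be done
None
```

I handed the job in, and no verdict came back. At my last check both rings lay in the tray, the blue pail was upright with its bail at the front (about 169°), the gripper was clear, and the arm had stayed well away from the red pail.

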